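Open the deep-stem valve with the T-key

ROBOT

A 6-joint arm with a two-finger parallel gripper is mounted at the origin on a cart in front of the work surface, level with it; the furniture and walls round the work are solid. World frame = base frame: x ahead of the robot, y to its left, z up, the work surface at z = 0. Lengths are in m, angles in rad, forces in N, time in s.
With the tool pointing down it reaches from about 0.325 to 0.9 m from the base axis. Payload 3.5 kg.
Tool frame: the origin (TCP) lies at the very end of the fingers, on their centre line; the grasp point (between the pads) lies 19 mm behind it; z points along the fingers, y is the line along which they close (so a half turn about z gives the same grasp; the last joint's range is limited). The gripper opens to 85 mm and grips with 20 to 120 N. Pads are 22 mm wide; open, the fingers measure 114 mm over their backs; the gripper's body (76 mm by 85 mm) begins 54 mm behind the grasp point. The pads swing forward as they close: fully open they stand 13 mm farther back than shut.
Start: joints at [1.04, 0.276, -0.026, 1.268, 0, 1.467], TCP at [0.259, 0.569, 0.231] pointing down, gripper open.
Joint ranges: [-3.12, 3.12], [-0.85, 1.88], [-1.08, 1.24], [-1.95, 2.15], [-1.57, 1.53], [-3.14, 3.14]. Speed limits (rad/s): [2.57, 2.57, 3.14, 3.14, 3.14, 3.14].

INTERFACE

Orientations are given as a unit quaternion [x, y, z, w].
In Python, from bench import env gives the robot as it stands.
- The arm moves only by the tool send_rows, never from a script. Its argument "steps" is a list of rows, each a list of 6 numbers: the shift along the world's x, y, z in m, then the turn, a rotation vector about the world's x, y, z in degrees. A call has 1 to 20 rows; each row is the pose to reach, as a shift and turn from the pose commanded when the call began; what a row does not reach only later rows make up. A row lasts 1/8 s, in which the tool goes at most 62.5 mm and 10.7 degrees, less where a joint would pass 70% of its speed; a pose out of reach is approached as far as the arm can. A call with a gripper value outside its range is refused whole. "hand" is the finger opening in m, from 0 to 0.0854, set as the call begins (left out, the last holds). The fingers move at their own pace and stop on an object; "squeeze" is the grip in N (left out, the last holds). Time passes only in rows, so rows that repeat a pose let the fingers close. It gives the time, the measured TCP pose, the force, the opening and the grip force at its end, in the units of the state.
- env.sense(): the state, without advancing time (a new reading comes with each control period).
- env.read_camera(name): name is "scene" or "top" or "wrist"; returns the picture (384x512x3 uint8, red, green, blue); there is no depth.
- env.camera_model(name): a dict with "camera_matrix" (3x3 intrinsics, pixels), "R" (3x3) and "t" (3): a world point X has camera coordinates R X + t; the wrist camera has in their place "hand_eye" (4x4, takes a point from camera to tool coordinates, whose origin is the TCP and whose axes are the flange's). Camera axes: x right, y down, z forward; pixel columns grow to the right and rows downward; lengths in m; the calibration is good to about 2 mm. A picture is of the moment at which its call begins: read the wrist's pose just before it. camera_model takes no time and is no camera call.
- env.close_job(): hands the job in; it is judged then, once.
Trained networks look in the newest picture that a camera, given by its name, has taken for a name from the list of things; names that differ only in an ending like _2 or _b are one class to them, and where a whole thing is asked for, a point or a joint stands for the part that bears it (a point fixed in the world has none). Each returns a list of dicts, best first, with "score" (0 to 1); they miss things now and then, are a little off and sometimes report something else, mostly with a low value. They report only what shows in the picture. A call takes as long as a camera call. They do not tell look-alikes from the thing itself.
- env.masks_of(camera, thing): "pixels" (384x512 bool, what is visible of it) and "xy" ([column, row] as shares, 0 to 1, of the picture: columns of its width, rows of its height, amid what is visible of it).
- env.landmark_of(camera, thing): "xy" ([column, row] as shares, 0 to 1, of the picture: columns of its width, rows of its height: a listed point, or the origin of a listed thing).
The state is a dict: "time": time; "joints": joint angles; "dq": joint speeds; "effort": joint torques, N m; "tool_pos": TCP position; "tcp_rot": TCP orientation; "wrist_force": force on the tool from outside, world axes, zero at the start; "torque": the same for the moment, N m; "opening": finger opening in m; "finger_force": force on a finger pad.
Only numpy, scipy, OpenCV 4.12 (cv2) and the standard library are available. Lean on these libraries where they do the work, as an engineer would, in place of code of your own. Each camera call takes 0.05 s, during which the arm holds its last target. There are 200 camera calls.

TASK

Take the T-key out of its holder, lower it down the bore of the bench valve and feel for the sprung square stem at the bottom until the key's socket drops fully over it, without ever driving the stem down to its hard bottom. Turn the stem clockwise (seen from above) until the valve comes gently against its open stop, then lift the key out and stand it upright back in its holder, let go, without disturbing the bottles and dishes nearby.

Things in the scene. Friction and masses are not known exactly. Their poses are not given: they have to be found in the camera images.
- key: Loose steel T-key, 162 mm tall, 0.2 to 0.33 kg, upright in the holder. Origin: centre of its underside, the open end of the socket; z up the shank (14 mm diameter). Foot: block 24 x 24 x 18 mm, flats along x and y, open downward: square socket 15.5 mm wide, 14 mm deep, 2 mm lead-in bevel. Cross bar: 90 mm along key x, 14 mm wide, flat sided, 146 to 162 mm above the origin
- key_bar (a point): Centre of the key's cross bar, 154 mm above the key's origin; the place to grip it from above, fingers closing along key y
- key_tip (a point): Centre of the open end of the key's socket (the key's origin)
- holder: Fixed grey plastic key holder: foot 90 x 90 x 6 mm, block 56 x 56 mm up to 50 mm height with a square upright hole 28 mm wide (flats along holder x and y, 2 mm lead-in), hole floor 6 mm above the origin. Origin: centre of its underside. The key stands on that floor, in any of the four square orientations
- valve: Fixed steel valve: base plate 110 x 110 x 8 mm, round body 76 mm diameter to 38 mm height, hose stubs along valve +y and -y (66 mm out), bonnet tube 54 mm diameter (lip 62 mm) to 140 mm height, straight round bore 38 mm diameter. Origin: centre of its underside, on the bore's axis; z up
- mouth (a point): Centre of the bore's mouth, on top of the bonnet, 140 mm above the valve's origin. About the head down there: it has free play about z, up to 0.50 rad either way from the plug's x, y axes, and may stand well off mid play; its angle is not measured. It stays where left and turns in its play with 0.07 N m. The socket passes over it only within about 0.1 rad of its angle, any quarter turn
- stem_top (a point): Centre of the top of the brass square stem head (14 mm square, 28 mm high) in the bore, 50 mm above the valve's origin, 90 mm below the mouth. Spring loaded: starts to sink at about 2 N, then 0.8 N per mm, hard bottom after 8 mm, springs back. The point sinks with the stem; its orientation is the plug's, NOT that of the square head
- plug (a joint): Angle of the valve plug, rad, growing clockwise seen from above: 0 the shut stop, 0.60 the open stop, which must not be loaded with over 0.3 N m. Starts near shut (up to 0.12). Plug x, y axes are the valve's turned clockwise by this angle. Driven only by the square head, once that is at the end of its free play; takes about 0.13 N m, stays where left
- pointer_tip (a point): Tip of the small pointer lug on the indicator collar round the bonnet, 44 mm from the bore axis and 44 mm above the valve's origin; turns with the plug between two stop pins; on the valve's -x side when shut
- buffer: Bystander: plastic bottle with blue cap, 66 mm diameter, 136 mm tall; origin at the centre of its underside
- amber: Bystander: small bottle with black cap, 54 mm diameter, 113 mm tall; origin at the centre of its underside
- dishes: Bystander: stack of clear dishes, 63 mm diameter, 76 mm tall; origin at the centre of its underside
There are look-alikes about, which are no part of the job. Several things have the shape of the key; the one meant has the colours described above.

How it is judged:
On the way, in this order (a step that is already met when the one before it is completed fails the run):
1. the key's socket is at least 9 mm down over the square stem head, on its axis and upright (z of key_tip in the frame of stem_top below -0.009 m and horizontal distance between key_tip and stem_top below 0.004 m and angle between key's own z axis and vertical below 0.1 rad), for 0.1 s.
2. the plug is turned to its open stop (0.55 rad or more) with the key still over the stem (value of joint plug above 0.55 rad and z of key_tip in the frame of stem_top below -0.006 m and horizontal distance between key_tip and stem_top below 0.004 m), for 0.1 s.
At the end, for the whole second after the job is handed in: The plug stands at its open stop (0.54 rad or more) and the key stands upright (within 0.1 rad), released and at rest in the holder's hole, on its floor (within 4 mm) and within 6 mm of its centre; bystanders are where they stood (value of joint plug above 0.54 rad and horizontal distance between key and holder below 0.006 m and z of key in the frame of holder below 0.01 m and angle between key's own z axis and vertical below 0.1 rad and linear speed of key below 0.02 m/s); the robot touches nothing.
It fails at once if the stem is driven down to its hard bottom (sunk 7.4 mm or more, over about 8 N) (z of stem_top in the frame of valve below 0.0426 m).
It fails at once if the key's contacts with the valve and its stem add up to more than 60 N (turned hard against the stop, jammed or rammed) (contact force between key and valve above 60 N).
It fails at once if the blue-capped bottle is shifted by more than 15 mm (distance of buffer from where it was at the start of the episode above 0.015 m).
It fails at once if the black-capped bottle is shifted by more than 15 mm (distance of amber from where it was at the start of the episode above 0.015 m).
It fails at once if the dishes are shifted by more than 15 mm (distance of dishes from where it was at the start of the episode above 0.015 m).
It also fails if it takes over 64 s, if anything falls off the work surface, if the arm or the gripper's body presses on something with over 40 N, if the wrist force passes 120 N, or if a joint passes its speed limit or range.

## Working session

There is one attempt and no reset: what is moved stays moved. The work goes in short steps, Python scripts to look and compute and a tool call to move; the robot and the scene stay as the last step left them, time stands still between calls to the robot, and variables do not carry over. Pictures are saved under pics/ and viewed, at most 10 in all, crops included, and the job is handed in when it is done.

Besides the shell and the picture viewer there is one more tool, called after "Request:" as name(argument=value, ...), one argument or row to a line, values as JSON. send_rows: Moves the arm, as the interface text tells. Its arguments: {"type":"object","properties":{"steps":{"type":"array"},"hand":{"type":"number"},"squeeze":{"type":"number"}},"required":["steps"]}

```bash
mkdir -p pics; cat > h.py <<'E'
import numpy as np, cv2
from bench import env
def save(im,n): cv2.imwrite(f'pics/{n}.png',cv2.cvtColor(im,cv2.COLOR_RGB2BGR))
def cam(c):
    m=env.camera_model(c); return np.array(m['camera_matrix']),np.array(m['R']),np.array(m['t'])
def ray(c,xy,z):
    K,R,t=cam(c); u=np.array([xy[0]*512,xy[1]*384,1]); o=-R.T@t; d=R.T@np.linalg.solve(K,u)
    return o+d*(z-o[2])/d[2]
def proj(c,X):
    K,R,t=cam(c); p=K@(R@np.array(X)+t); return p[:2]/p[2]
E
python3 - <<'E'
from h import *
np.set_printoptions(precision=4,suppress=True)
a=env.read_camera('scene');b=env.read_camera('top')
save(cv2.resize(np.vstack([a,b]),None,fx=.78,fy=.78),'a')
print(env.sense())
for c in('scene','top'):
    for n,z in(('key_bar',.16),('holder',0),('valve',0),('mouth',.14),('pointer_tip',.044),('buffer',0),('amber',0),('dishes',0)):
        for r in env.landmark_of(c,n)[:4]:
            print(c,n,round(r['score'],2),np.array(r['xy'])*[512,384],ray(c,r['xy'],z))
E
```

```text
{'time': 0.1, 'joints': array([ 1.0396,  0.2771, -0.0278,  1.268 ,  0.    ,  1.4674]), 'dq': array([ 0.0003, -0.0012,  0.0044,  0.0022,  0.001 ,  0.0013]), 'effort': array([  0.    , -44.6709,  29.6129,   0.0084,  -0.0001,  -0.    ]), 'tool_pos': array([0.2589, 0.568 , 0.2302]), 'tcp_rot': array([ 0.2123,  0.9772, -0.001 , -0.0003]), 'wrist_force': array([-0.7183, -0.1012, -0.0515]), 'torque': array([-0.0261,  0.0122, -0.0066]), 'finger_force': 0.0, 'opening': 0.08531759840180687}
scene key_bar 0.81 [210.2784 173.6064] [0.5343 0.3184 0.16  ]
scene key_bar 0.77 [191.2832 145.8816] [0.6295 0.4419 0.16  ]
scene key_bar 0.53 [248.32   194.1888] [0.4999 0.181  0.16  ]
scene key_bar 0.53 [161.792 136.512] [0.6361 0.5593 0.16  ]
scene holder 0.91 [245.2992 234.3936] [0.4904 0.1916 0.    ]
scene valve 0.67 [339.2    266.6112] [ 0.4904 -0.0926  0.    ]
scene valve 0.18 [245.8112 233.2032] [0.4952 0.1922 0.    ]
scene mouth 0.82 [344.2176 230.0928] [ 0.4963 -0.0839  0.14  ]
scene pointer_tip 0.57 [336.896  272.4096] [ 0.4374 -0.0945  0.044 ]
scene buffer 0.57 [308.6848 209.0112] [0.6667 0.0527
[... 219 characters left out ...]
16 168.192 ] [0.6438 0.5645 0.16  ]
top key_bar 0.63 [167.424  177.2928] [0.6162 0.4464 0.16  ]
top key_bar 0.47 [261.6832 218.3808] [0.5002 0.1959 0.16  ]
top holder 0.62 [263.1168 222.912 ] [0.4957 0.1888 0.    ]
top valve 0.58 [354.304  223.9872] [ 0.4864 -0.0887  0.    ]
top valve 0.18 [362.3936 236.3136] [ 0.4486 -0.1112  0.    ]
top mouth 0.88 [370.4832 218.6112] [ 0.4944 -0.0972  0.14  ]
top pointer_tip 0.57 [360.6016 234.0864] [ 0.4548 -0.0943  0.044 ]
top buffer 0.64 [307.0976 164.1984] [0.6747 0.0479 0.    ]
top amber 0.79 [218.624 254.4  ] [0.4034 0.3259 0.    ]
top dishes 0.61 [373.1968 150.912 ] [ 0.7119 -0.159   0.    ]
top dishes 0.24 [260.4032 224.2176] [0.4919 0.1972 0.    ]
```

View pics/a.png

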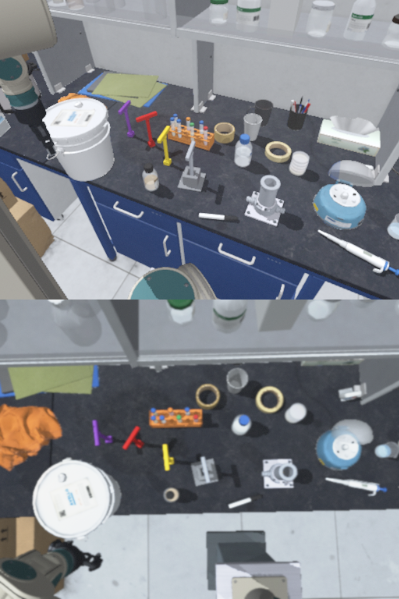

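The picture shows four key shapes: purple (scene about 162,137), red (191,146), yellow (210,174) and a steel one upright in the grey holder (248,194). The steel one fits the description. The valve is at about scene (340,250). I'll confirm in one enlarged crop.

```bash
python3 - <<'E'
from h import *
a=env.read_camera('scene');b=env.read_camera('top')
f=lambda im,x,y,w,h:cv2.resize(im[y:y+h,x:x+w],(400,300),interpolation=cv2.INTER_CUBIC)
save(np.vstack([np.hstack([f(a,200,165,100,75),f(a,300,215,100,75)]),np.hstack([f(b,215,180,100,75),f(b,315,180,100,75)])]),'b')
print(env.camera_model('wrist'))
E
```

```text
{'camera_matrix': array([[269.07664559,   0.        , 254.48371201],
       [  0.        , 269.07664559, 190.19805   ],
       [  0.        ,   0.        ,   1.        ]]), 'hand_eye': array([[ 5.06340900e-04, -9.51844586e-01, -3.06580541e-01,
         7.76289334e-02],
       [ 9.99999657e-01,  2.81169942e-04,  7.78622932e-04,
        -5.12577311e-04],
       [-6.54926789e-04, -3.06580831e-01,  9.51844402e-01,
        -1.42265208e-01],
       [ 0.00000000e+00,  0.00000000e+00,  0.00000000e+00,
         1.00000000e+00]])}
```

View pics/b.png

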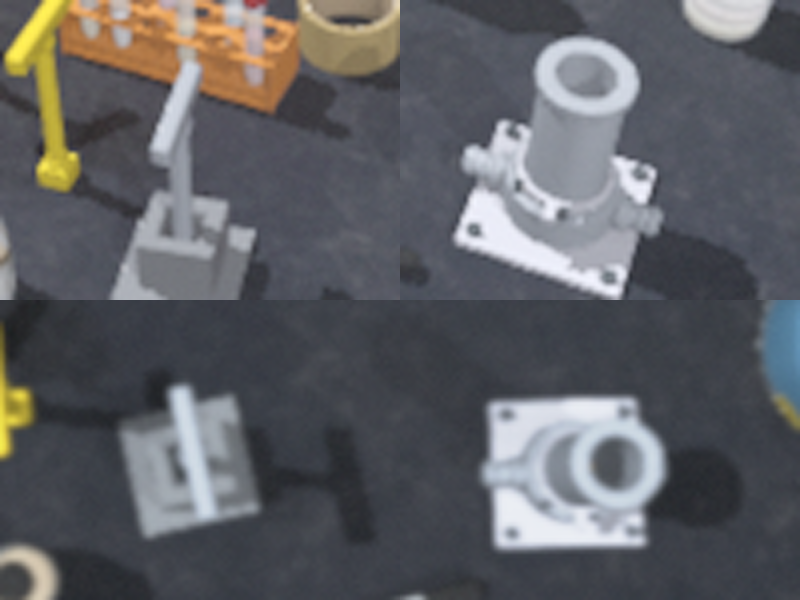

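The crop confirms it: the light-steel T-key stands in the grey holder, with its bar about along world x (yaw about 12-17°). The valve is upright with a yaw of about 0. I'll move over the key with the camera towards the robot.

Request:
send_rows(
  steps=[
    [0, 0, 0.06, 0, 0, 0],
    [0, -0.01, 0.12, 0, 0, 0],
    [0.01, -0.04, 0.17, 0, 0, 5],
    [0.04, -0.09, 0.17, 0, 0, 10],
    [0.07, -0.14, 0.17, 0, 0, 15],
    [0.1, -0.19, 0.17, 0, 0, 20],
    [0.14, -0.24, 0.17, 0, 0, 25],
    [0.18, -0.29, 0.15, 0, 0, 30],
    [0.22, -0.34, 0.11, 0, 0, 35],
    [0.241, -0.377, 0.07, 0, 0, 38],
    [0.241, -0.377, 0.07, 0, 0, 38],
    [0.241, -0.377, 0.07, 0, 0, 38],
  ],
  hand=0.0854,
)

```text
time: 2.5
tool_pos: [0.5, 0.1913, 0.3009]
tcp_rot: [-0.117, 0.993, 0.0, -0.001]
wrist_force: [0.5, 1.0, 0.5]
opening: 0.0853
finger_force: 0.0
```

```bash
cat >> h.py <<'E'
from scipy.spatial.transform import Rotation as Ro
def wcam():
    m=env.camera_model('wrist'); s=env.sense(); T=np.eye(4); T[:3,:3]=Ro.from_quat(s['tcp_rot']).as_matrix(); T[:3,3]=s['tool_pos']
    C=T@np.array(m['hand_eye']); return np.array(m['camera_matrix']),C
def wray(px,z,KC):
    K,C=KC; d=C[:3,:3]@np.linalg.solve(K,np.array([px[0],px[1],1.])); o=C[:3,3]; return o+d*(z-o[2])/d[2]
def yaw():
    s=env.sense(); x=Ro.from_quat(s['tcp_rot']).as_matrix()[:,0]; return np.degrees(np.arctan2(x[1],x[0]))
E
python3 - <<'E'
from h import *
np.set_printoptions(precision=4,suppress=True)
KC=wcam(); im=env.read_camera('wrist'); save(im,'c'); print(env.sense()['tool_pos'],yaw())
for n,z in(('key_bar',.168),('holder',0),('mouth',.14)):
    for r in env.landmark_of('wrist',n)[:2]:
        p=np.array(r['xy'])*[512,384]; print(n,r['score'],p,wray(p,z,KC))
for r in env.masks_of('wrist','key')[:2]:
    m=r['pixels'].astype(np.uint8); print(r['score'],m.sum())
    q=cv2.minAreaRect(cv2.findNonZero(m)); print(q)
for r in env.masks_of('wrist','holder')[:1]:
    m=r['pixels'].astype(np.uint8); cs,_=cv2.findContours(m,0,1); c=max(cs,key=cv2.contourArea)
    print('h',r['score'],cv2.minAreaRect(c)); 
E
```

```text
[0.5003 0.1922 0.302 ] -166.52438266084792
key_bar 0.97 [426.7008 305.8944] [0.6078 0.437  0.168 ]
key_bar 0.82 [501.6064 337.4976] [0.6317 0.5532 0.168 ]
holder 0.6 [253.7984 154.7136] [0.5027 0.1902 0.    ]
0.94 1120
((256.5, 178.5), (17.0, 81.0), 0.0)
0.92 1191
((340.3113098144531, 220.16036987304688), (55.90574264526367, 45.741058349609375), 15.945395469665527)
h 0.65 ((256.28466796875, 153.5366973876953), (56.00571823120117, 54.406368255615234), 1.6365771293640137)
```

View pics/c.png

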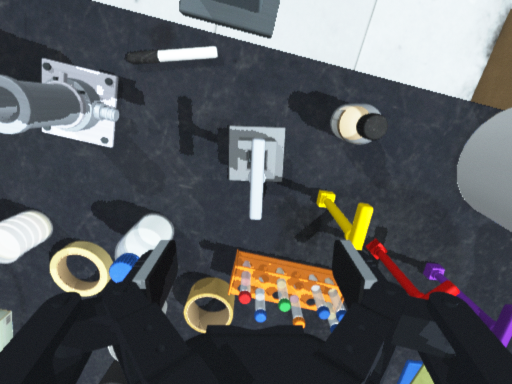

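The wrist view shows the grey holder at about (256,154) with the steel bar from (258,139) to (256,220), nearly lined up with the tool. The amber bottle is clear at (358,122).

```bash
python3 - <<'E'
from h import *
np.set_printoptions(precision=4,suppress=True)
KC=wcam(); im=env.read_camera('wrist')
ms=[r['pixels'] for r in env.masks_of('wrist','key')]
m=[k for k in ms if k[190:210,256].all()][0]
ys,xs=np.nonzero(m); print(ys.min(),ys.max())
y=np.arange(150,216); L=[xs[ys==v].min() for v in y]; R=[xs[ys==v].max()+1 for v in y]
l=np.polyfit(y,L,1); r=np.polyfit(y,R,1); c=(l+r)/2; print(l,r)
e=[wray((np.polyval(c,v),v),.168,KC) for v in(ys.min(),ys.max()+1)]
print(e,(e[0]+e[1])/2,np.linalg.norm(e[1]-e[0]),np.degrees(np.arctan2(*(e[1]-e[0])[1::-1])))
g=cv2.cvtColor(im,cv2.COLOR_RGB2GRAY)
h=max(env.masks_of('wrist','holder'),key=lambda r:r['score'])['pixels'].astype(np.uint8)
ys,xs=np.nonzero(h);x=lambda s,rows:np.polyfit(rows,[s(xs[ys==v]) for v in rows],1)
rows=range(132,175); print('edges',x(np.min,rows),x(np.max,rows))
a=cv2.boxPoints(cv2.minAreaRect(cv2.findNonZero(h))); print(a,[wray(p,0.006,KC)[:2] for p in a])
save(cv2.resize(im[110:240,200:320],(720,780))[:600],'d')
E
```

```text
136 216
[  0.0185 245.5717] [ -0.0658 273.6519]
[array([0.4552, 0.1831, 0.168 ]), array([0.5425, 0.2022, 0.168 ])] [0.4989 0.1927 0.168 ] 0.08939661753371306 12.368301437824767
edges [ -0. 229.] [ -0.0604 290.4745]
[[227.7058 178.7676]
 [229.0581 124.6765]
 [283.1493 126.0287]
 [281.797  180.1199]] [array([0.554 , 0.1584]), array([0.4662, 0.1422]), array([0.448 , 0.2263]), array([0.5347, 0.248 ])]
```

View pics/d.png

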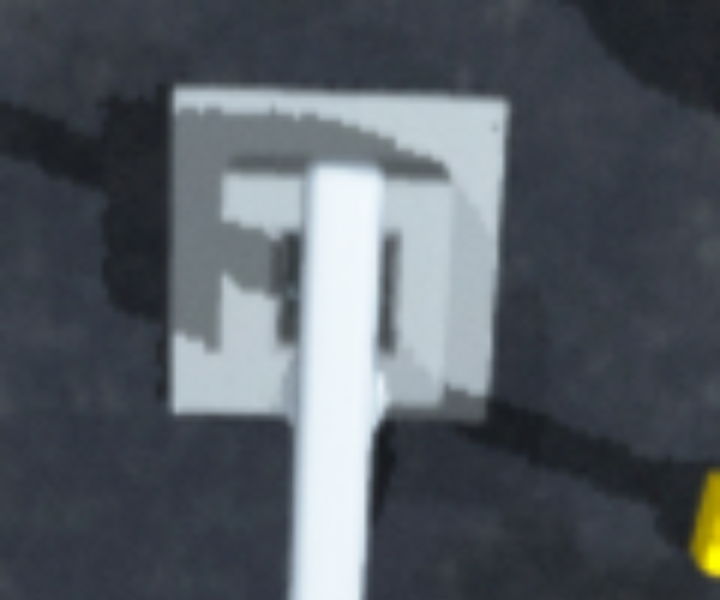

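Request:
send_rows(
  steps=[
    [-0.001, 0.001, -0.04, 0, 0, -1],
    [-0.001, 0.001, -0.08, 0, 0, -1],
    [-0.001, 0.001, -0.12, 0, 0, -1],
    [-0.001, 0.001, -0.145, 0, 0, -1],
    [-0.001, 0.001, -0.16, 0, 0, -1],
    [-0.001, 0.001, -0.16, 0, 0, -1],
    [-0.001, 0.001, -0.16, 0, 0, -1],
  ],
)

```text
time: 3.82
tool_pos: [0.5004, 0.193, 0.1426]
tcp_rot: [-0.109, 0.994, 0.0, 0.001]
wrist_force: [-0.3, 0.3, -0.1]
opening: 0.0849
finger_force: 0.0
```

Request:
send_rows(
  steps=[
    [0, 0, 0, 0, 0, 0],
    [0, 0, 0, 0, 0, 0],
    [0, 0, 0, 0, 0, 0],
    [0, 0, 0, 0, 0, 0],
    [0, 0, 0, 0, 0, 0],
    [0, 0, 0, 0, 0, 0],
    [0, 0, 0, 0, 0, 0],
    [0, 0, 0, 0, 0, 0],
  ],
  hand=0.0,
  squeeze=70,
)

```text
time: 4.82
tool_pos: [0.4997, 0.1928, 0.1418]
tcp_rot: [-0.109, 0.994, 0.0, 0.0]
wrist_force: [-0.5, -0.5, 5.1]
opening: 0.0159
finger_force: 68.3
```

```bash
python3 - <<'E'
from h import *
np.set_printoptions(precision=4,suppress=True)
s=env.sense();print(s,yaw())
# valve estimate from mouth with both fixed cams
for c in('scene','top'):
    env.read_camera(c)
    for r in env.landmark_of(c,'mouth')[:1]: print(c,ray(c,r['xy'],.14))
    for r in env.landmark_of(c,'key_bar')[:4]: print(c,ray(c,r['xy'],.16))
E
```

```text
{'time': 4.825, 'joints': array([ 0.2475,  0.1838, -0.3419,  1.0441,  0.0001,  0.0295]), 'dq': array([ 0.0014,  0.0005, -0.0023,  0.0005, -0.0001,  0.0004]), 'effort': array([ -0.1974, -34.2461,  24.8486,  -0.087 ,  -0.0939,  -0.0006]), 'tool_pos': array([0.4997, 0.1928, 0.1418]), 'tcp_rot': array([-0.1088,  0.9941,  0.0001,  0.0005]), 'wrist_force': array([-0.5238, -0.4869,  5.0886]), 'torque': array([0.0798, 0.0338, 0.0369]), 'finger_force': 68.31685781478882, 'opening': 0.01586165813213042} -167.51193643203166
scene [ 0.4973 -0.0919  0.14  ]
scene [0.6221 0.4517 0.16  ]
scene [0.5447 0.3262 0.16  ]
scene [0.6552 0.5808 0.16  ]
scene [0.5006 0.1862 0.16  ]
top [ 0.4878 -0.0892  0.14  ]
top [0.6226 0.4436 0.16  ]
top [0.5484 0.3136 0.16  ]
top [0.6397 0.5649 0.16  ]
```

Request:
send_rows(
  steps=[
    [0, 0, 0.02, 0, 0, 0],
    [0, 0, 0.04, 0, 0, 0],
    [0, 0, 0.07, 0, 0, 0],
    [0, 0, 0.11, 0, 0, 0],
    [0, 0, 0.15, 0, 0, 0],
    [0, -0.02, 0.17, 0, 0, 0],
    [0, -0.06, 0.17, 0, 0, 0],
    [0, -0.1, 0.17, 0, 0, 0],
    [0, -0.14, 0.17, 0, 0, 0],
    [0, -0.18, 0.17, 0, 0, 0],
    [0, -0.2, 0.17, 0, 0, 0],
    [0, -0.2, 0.17, 0, 0, 0],
    [0, -0.2, 0.17, 0, 0, 0],
  ],
)

```text
time: 6.75
tool_pos: [0.4986, -0.0068, 0.3101]
tcp_rot: [-0.109, 0.994, 0.001, -0.001]
wrist_force: [0.6, -0.5, -3.2]
opening: 0.016
finger_force: 68.7
```

```bash
python3 - <<'E'
from h import *
np.set_printoptions(precision=4,suppress=True)
KC=wcam(); im=env.read_camera('wrist'); save(im,'e'); s=env.sense(); print(s,yaw())
for n,z in(('key_tip',s['tool_pos'][2]-.136),('mouth',.14),('valve',0),('pointer_tip',.044)):
    for r in env.landmark_of('wrist',n)[:2]:
        p=np.array(r['xy'])*[512,384]; print(n,r['score'],p,wray(p,z,KC))
for c in('top','scene'):
    env.read_camera(c)
    for r in env.landmark_of(c,'mouth')[:1]: print(c,ray(c,r['xy'],.14))
E
```

```text
{'time': 6.8, 'joints': array([-0.1431,  0.0195, -0.1613,  1.3919,  0.0004, -0.3618]), 'dq': array([ 0.0105, -0.0043,  0.0081,  0.    , -0.0032, -0.0024]), 'effort': array([ -0.3867, -32.7592,  31.7027,   0.0108,  -0.0151,   0.0019]), 'tool_pos': array([ 0.4987, -0.0066,  0.3104]), 'tcp_rot': array([-0.1091,  0.994 ,  0.0004, -0.0009]), 'wrist_force': array([ 0.1787,  0.8411, -3.3083]), 'torque': array([-0.0136,  0.0349, -0.0023]), 'finger_force': 68.69343996047974, 'opening': 0.015482505353413773} -167.46956628965245
key_tip 0.88 [428.5952 215.6928] [0.4967 0.192  0.1744]
key_tip 0.55 [254.8224 182.4   ] [ 0.501  -0.0065  0.1744]
mouth 0.75 [181.8112 148.1856] [ 0.4886 -0.096   0.14  ]
valve 0.74 [206.08   133.4016] [ 0.4851 -0.0922  0.    ]
pointer_tip 0.52 [207.7184 111.2832] [ 0.4472 -0.0884  0.044 ]
top [ 0.4917 -0.0958  0.14  ]
scene [ 0.4917 -0.0891  0.14  ]
```

View pics/e.png

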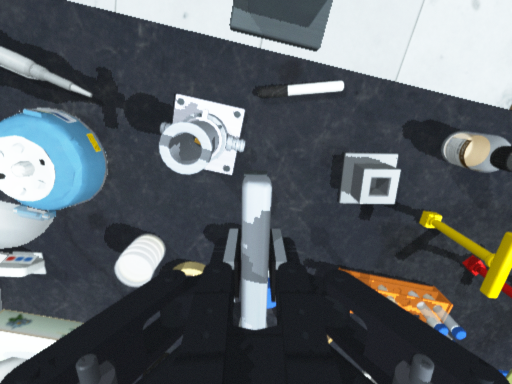

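The picture shows the valve mouth ring at about (186,147) with the brass head visible in the bore at (197,143). The key hangs upright and the holder is empty. I'll put the camera straight above the bore to see the head's angle.

Request:
send_rows(
  steps=[
    [0.03, -0.01, 0, 0, 0, 0],
    [0.06, -0.03, 0, 0, 0, 0],
    [0.067, -0.06, 0, 0, 0, 0],
    [0.067, -0.069, -0.03, 0, 0, 0],
    [0.067, -0.069, -0.07, 0, 0, 0],
    [0.067, -0.069, -0.09, 0, 0, 0],
    [0.067, -0.069, -0.09, 0, 0, 0],
    [0.067, -0.069, -0.09, 0, 0, 0],
  ],
)

```text
time: 8.2
tool_pos: [0.5671, -0.0765, 0.2225]
tcp_rot: [-0.109, 0.994, -0.0, 0.001]
wrist_force: [-0.1, 0.1, -1.9]
opening: 0.0159
finger_force: 68.7
```

```bash
python3 - <<'E'
from h import *
np.set_printoptions(precision=4,suppress=True)
KC=wcam(); im=env.read_camera('wrist'); s=env.sense(); print(s['tool_pos'],s['wrist_force'],yaw())
for n,z in(('mouth',.14),('stem_top',.05),('valve',0),('pointer_tip',.044)):
    for r in env.landmark_of('wrist',n)[:2]:
        p=np.array(r['xy'])*[512,384]; print(n,r['score'],p,wray(p,z,KC))
hsv=cv2.cvtColor(im,cv2.COLOR_RGB2HSV); b=((hsv[...,0]>8)&(hsv[...,0]<32)&(hsv[...,1]>70)).astype(np.uint8); b[180:]=0
n,l,st,ce=cv2.connectedComponentsWithStats(b); print(st,ce)
save(cv2.resize(im[40:180,180:340],(640,560),interpolation=cv2.INTER_CUBIC),'f')
np.save('f.npy',im); np.savez('f.npz',K=KC[0],C=KC[1])
E
```

```text
[ 0.5674 -0.0765  0.2229] [ 0.3174 -0.731  -2.0541] -167.49945506064978
mouth 0.9 [254.0032  96.6912] [ 0.4864 -0.0957  0.14  ]
mouth 0.54 [457.4208 158.208 ] [0.497  0.0826 0.14  ]
stem_top 0.42 [253.696   99.6096] [ 0.4876 -0.096   0.05  ]
valve 0.75 [257.0752 100.4928] [ 0.4872 -0.0918  0.    ]
[[     0      0    512    384 196256]
 [   106     93     18     25    166]
 [   249     92     16     18    186]] [[255.6184 191.6592]
 [114.5241 104.8675]
 [256.4086 100.7957]]
```

View pics/f.png

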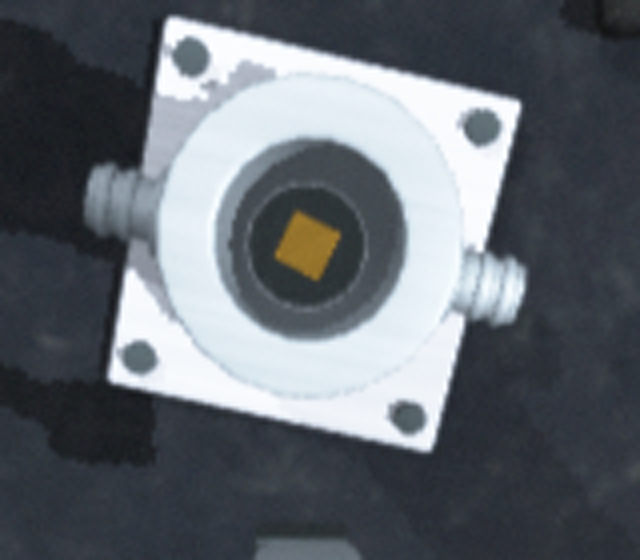

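The crop shows the bore from above. The lip circle is centred near crop (311,235), the brass head's corners are at about (295,210), (342,235), (320,282) and (274,256), and the plate corners are clear.

```bash
python3 - <<'E'
from h import *
np.set_printoptions(precision=4,suppress=True)
d=np.load('f.npz'); KC=(d['K'],d['C']); im=np.load('f.npy')
P=lambda q:np.array(q)/4+[180-.375,40-.375]
def ang(a,b): v=b-a; return np.degrees(np.arctan2(v[1],v[0]))%90
hd=[wray(P(q),.05,KC) for q in((295,210),(342,235),(320,282),(274,256))]
print('head',np.mean(hd,0),[ang(hd[i],hd[(i+1)%4]) for i in range(4)],[np.linalg.norm(hd[i]-hd[(i+1)%4]) for i in range(4)])
pl=[wray(P(q),.008,KC) for q in((167,15),(521,100),(432,453),(108,380))]
print('plate',np.mean(pl,0),[ang(pl[i],pl[(i+1)%4]) for i in range(4)],[np.linalg.norm(pl[i]-pl[(i+1)%4]) for i in range(4)])
big=cv2.resize(im[40:180,180:340],(640,560),interpolation=cv2.INTER_CUBIC); h=cv2.cvtColor(big,cv2.COLOR_RGB2HSV)
m=((h[...,0]>8)&(h[...,0]<32)&(h[...,1]>90)).astype(np.uint8)
c=max(cv2.findContours(m,0,1)[0],key=cv2.contourArea); print(cv2.boxPoints(cv2.minAreaRect(c)))
b=[wray(P(q),.05,KC) for q in cv2.boxPoints(cv2.minAreaRect(c))]; print('head2',np.mean(b,0),[ang(b[i],b[(i+1)%4]) for i in range(4)],[np.linalg.norm(b[i]-b[(i+1)%4]) for i in range(2)])
for q in((311,235),): print('lip',wray(P(q),.14,KC))
rim=[wray(P(q),.14,KC)[:2] for q in((158,225),(465,245),(325,72),(305,400))]; print(rim)
# key tip yaw tool offset: compare
print(yaw()%90)
E
```

```text
head [ 0.4885 -0.0925  0.05  ] [np.float64(75.94060422787136), np.float64(76.77602559380962), np.float64(74.14892866940737), np.float64(76.56533705916544)] [np.float64(0.014531253142549275), np.float64(0.01384116552366177), np.float64(0.014594263349405747), np.float64(0.013384192290026313)]
plate [ 0.4883 -0.0925  0.008 ] [np.float64(0.31613464959421833), np.float64(0.522228494535259), np.float64(89.86649692029097), np.float64(0.17570832221787214)] [np.float64(0.10867536751411051), np.float64(0.10982163413264016), np.float64(0.10934082156458738), np.float64(0.1089631902797837)]
[[269.6473 257.7486]
 [295.3978 207.9644]
 [344.0938 233.152 ]
 [318.3434 282.9362]]
head2 [ 0.4885 -0.0928  0.05  ] [np.float64(73.64224485138513), np.float64(76.59053042713627), np.float64(74.42603411857462), np.float64(76.20417683011122)] [np.float64(0.014872846907023687), np.float64(0.014965177940906571)]
lip [ 0.487  -0.0928  0.14  ]
[array([ 0.4917, -0.1226]), array([ 0.4822, -0.0626]), array([ 0.458 , -0.0966]), array([ 0.5188, -0.0869])]
12.494125072098939
```

Request:
send_rows(
  steps=[
    [0, 0, 0.03, 0, 0, 0],
    [0, 0, 0.07, 0, 0, 0],
    [0, 0, 0.085, 0, 0, -7],
    [-0.03, -0.006, 0.085, 0, 0, -15],
    [-0.06, -0.012, 0.085, 0, 0, -22],
    [-0.078, -0.016, 0.085, 0, 0, -27],
    [-0.078, -0.016, 0.085, 0, 0, -27],
    [-0.078, -0.016, 0.085, 0, 0, -27],
    [-0.078, -0.016, 0.085, 0, 0, -27],
  ],
)

```text
time: 9.57
tool_pos: [0.4891, -0.0923, 0.3064]
tcp_rot: [0.126, 0.992, -0.0, 0.0]
wrist_force: [0.1, 1.3, -3.1]
opening: 0.0156
finger_force: 68.8
```

```bash
python3 - <<'E'
from h import *
np.set_printoptions(precision=4,suppress=True)
s=env.sense(); print(s['time'],s['tool_pos'],s['wrist_force'],s['torque'],yaw(),Ro.from_quat(s['tcp_rot']).as_matrix()[:,2])
a=env.read_camera('scene')
X=s['tool_pos']-[0,0,.136]; print(proj('scene',X),proj('scene',[.4885,-.0925,.14]))
for r in env.landmark_of('scene','key_tip')[:3]: print(r['score'],np.array(r['xy'])*[512,384],ray('scene',r['xy'],X[2]))
for r in env.landmark_of('scene','mouth')[:1]: print(np.array(r['xy'])*[512,384])
save(cv2.resize(a[130:280,250:450],(800,600),interpolation=cv2.INTER_CUBIC),'g')
E
```

```text
9.575 [ 0.4891 -0.0923  0.3064] [ 0.0802  1.3305 -3.1419] [0.0264 0.083  0.0265] 165.53880698427892 [ 0.0006 -0.0001 -1.    ]
[348.7793 224.8715] [346.8585 233.3546]
0.77 [214.4768 209.2032] [0.4052 0.231  0.1704]
0.69 [193.28   184.8192] [0.4636 0.3301 0.1704]
0.62 [165.7856 175.296 ] [0.4672 0.4233 0.1704]
[346.6752 231.8976]
```

View pics/g.png

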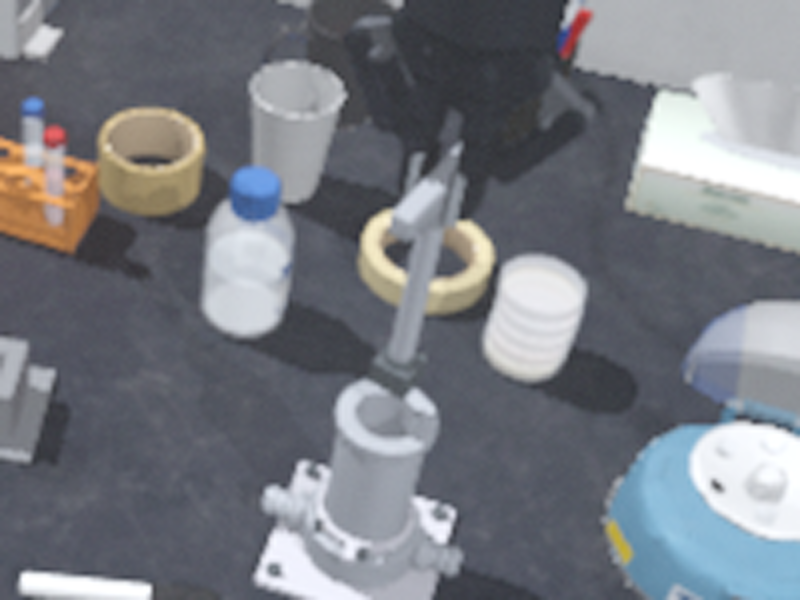

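The crop shows the key's foot at about crop (393,388), centred just above the bore mouth. I'll lower it freely into the bore, staying above the stem.

Request:
send_rows(
  steps=[
    [0, 0, -0.015, 0, 0, 0],
    [0, 0, -0.03, 0, 0, 0],
    [0, 0, -0.045, 0, 0, 0],
    [0, 0, -0.06, 0, 0, 0],
    [0, 0, -0.075, 0, 0, 0],
    [0, 0, -0.09, 0, 0, 0],
    [0, 0, -0.105, 0, 0, 0],
    [0, 0, -0.11, 0, 0, 0],
    [0, 0, -0.11, 0, 0, 0],
    [0, 0, -0.11, 0, 0, 0],
    [0, 0, -0.11, 0, 0, 0],
  ],
)

```text
time: 11.1
tool_pos: [0.4889, -0.0925, 0.197]
tcp_rot: [0.126, 0.992, -0.0, 0.001]
wrist_force: [0.1, -0.4, -3.6]
opening: 0.0155
finger_force: 68.8
```

Request:
send_rows(
  steps=[
    [0, 0, -0.002, 0, 0, 0],
    [0, 0, -0.004, 0, 0, 0],
    [0, 0, -0.006, 0, 0, 0],
    [0, 0, -0.008, 0, 0, 0],
    [0, 0, -0.01, 0, 0, 0],
    [0, 0, -0.011, 0, 0, 0],
    [0, 0, -0.012, 0, 0, 0],
    [0, 0, -0.012, 0, 0, 0],
    [0, 0, -0.012, 0, 0, 0],
  ],
)

```text
time: 12.22
tool_pos: [0.4883, -0.0923, 0.1844]
tcp_rot: [0.126, 0.992, 0.0, 0.0]
wrist_force: [0.8, 0.0, -3.1]
opening: 0.0153
finger_force: 68.8
```

Request:
send_rows(
  steps=[
    [0, 0, -0.001, 0, 0, 0],
    [0, 0, -0.002, 0, 0, 0],
    [0, 0, -0.003, 0, 0, 0],
    [0, 0, -0.003, 0, 0, 0],
    [0, 0, -0.003, 0, 0, 0],
  ],
)

```text
time: 12.85
tool_pos: [0.4883, -0.0923, 0.1813]
tcp_rot: [0.126, 0.992, 0.0, -0.0]
wrist_force: [-0.0, -0.7, -2.8]
opening: 0.0156
finger_force: 68.8
```

Request:
send_rows(
  steps=[
    [0, 0, -0.001, 0, 0, 0],
    [0, 0, -0.002, 0, 0, 0],
    [0, 0, -0.003, 0, 0, 0],
    [0, 0, -0.003, 0, 0, 0],
    [0, 0, -0.003, 0, 0, 0],
  ],
)

```text
time: 13.48
tool_pos: [0.4883, -0.0923, 0.1783]
tcp_rot: [0.126, 0.992, 0.0, -0.0]
wrist_force: [-0.3, -0.4, -2.7]
opening: 0.0158
finger_force: 68.8
```

```bash
python3 - <<'E'
from h import *
np.set_printoptions(precision=4,suppress=True)
s=env.sense(); print(s['tool_pos'],s['wrist_force'],s['torque'],yaw())
E
```

```text
[ 0.4883 -0.0923  0.1783] [-0.2657 -0.3966 -2.6504] [0.0066 0.0329 0.0014] 165.4878675942097
```

Request:
send_rows(
  steps=[
    [0, 0, -0.001, 0, 0, 0],
    [0, 0, -0.002, 0, 0, 0],
    [0, 0, -0.003, 0, 0, 0],
    [0, 0, -0.003, 0, 0, 0],
    [0, 0, -0.003, 0, 0, 0],
  ],
)

```text
time: 14.1
tool_pos: [0.4883, -0.0923, 0.1753]
tcp_rot: [0.126, 0.992, 0.0, -0.0]
wrist_force: [-0.3, 0.0, -2.8]
opening: 0.0155
finger_force: 68.8
```

Request:
send_rows(
  steps=[
    [0, 0, -0.001, 0, 0, 0],
    [0, 0, -0.002, 0, 0, 0],
    [0, 0, -0.002, 0, 0, 0],
    [0, 0, -0.002, 0, 0, 0],
  ],
)

```text
time: 14.6
tool_pos: [0.4883, -0.0923, 0.1733]
tcp_rot: [0.126, 0.992, 0.0, -0.0]
wrist_force: [0.0, 0.0, -3.7]
opening: 0.0155
finger_force: 68.8
```

Request:
send_rows(
  steps=[
    [0, 0, -0.001, 0, 0, 0],
    [0, 0, -0.002, 0, 0, 0],
    [0, 0, -0.003, 0, 0, 0],
    [0, 0, -0.003, 0, 0, 0],
    [0, 0, -0.003, 0, 0, 0],
  ],
)

```text
time: 15.22
tool_pos: [0.4886, -0.0924, 0.1706]
tcp_rot: [0.126, 0.992, -0.0, 0.0]
wrist_force: [0.3, -1.0, 0.5]
opening: 0.0158
finger_force: 69.1
```

The force rose by 3.5 N just where the socket's roof should meet the head, so the socket is fully over it. I'll back off 1 mm and turn clockwise.

Request:
send_rows(
  steps=[
    [0, 0, 0.001, 0, 0, -2],
    [0, 0, 0.001, 0, 0, -4],
    [0, 0, 0.001, 0, 0, -6],
    [0, 0, 0.001, 0, 0, -8],
    [0, 0, 0.001, 0, 0, -10],
    [0, 0, 0.001, 0, 0, -12],
    [0, 0, 0.001, 0, 0, -14],
    [0, 0, 0.001, 0, 0, -16],
    [0, 0, 0.001, 0, 0, -18],
    [0, 0, 0.001, 0, 0, -20],
  ],
)

```text
time: 16.48
tool_pos: [0.4883, -0.0923, 0.1713]
tcp_rot: [0.298, 0.955, -0.0, -0.0]
wrist_force: [-1.3, 0.1, -0.4]
opening: 0.0152
finger_force: 69.0
```

```bash
cat > s.py <<'E'
from h import *
np.set_printoptions(precision=4,suppress=True)
s=env.sense(); print(s['tool_pos'],s['wrist_force'],s['torque'],yaw(),s['opening'])
E
python3 s.py
```

```text
[ 0.4883 -0.0923  0.1713] [-1.3271  0.0633 -0.447 ] [-0.0768  0.1021  0.0688] 145.35581913232846 0.015184838436067558
```

Request:
send_rows(
  steps=[
    [0, 0, 0, 0, 0, -2],
    [0, 0, 0, 0, 0, -4],
    [0, 0, 0, 0, 0, -6],
    [0, 0, 0, 0, 0, -8],
    [0, 0, 0, 0, 0, -10],
    [0, 0, 0, 0, 0, -12],
    [0, 0, 0, 0, 0, -14],
    [0, 0, 0, 0, 0, -15],
  ],
)

```text
time: 17.48
tool_pos: [0.4883, -0.0923, 0.1713]
tcp_rot: [0.419, 0.908, 0.0, -0.0]
wrist_force: [-0.6, -0.6, -0.7]
opening: 0.0157
finger_force: 69.0
```

```bash
python3 s.py
```

```text
[ 0.4883 -0.0923  0.1713] [-0.6193 -0.5705 -0.6995] [-0.0754  0.1584  0.1255] 130.41065334262075 0.015715371548469265
```

The torque went from 0.07 (free play) to 0.13 N m (plug turning), as described. I'll continue.

Request:
send_rows(
  steps=[
    [0, 0, 0, 0, 0, -2],
    [0, 0, 0, 0, 0, -4],
    [0, 0, 0, 0, 0, -6],
    [0, 0, 0, 0, 0, -8],
    [0, 0, 0, 0, 0, -10],
    [0, 0, 0, 0, 0, -11],
    [0, 0, 0, 0, 0, -12],
    [0, 0, 0, 0, 0, -12],
  ],
)

```text
time: 18.48
tool_pos: [0.4883, -0.0923, 0.1713]
tcp_rot: [0.511, 0.859, 0.0, -0.0]
wrist_force: [-0.9, -0.1, -1.2]
opening: 0.0157
finger_force: 69.0
```

```bash
python3 s.py; python3 - <<'E'
from h import *
np.set_printoptions(precision=4,suppress=True)
for c in('scene','top'):
    env.read_camera(c)
    for r in env.landmark_of(c,'pointer_tip')[:2]:
        p=ray(c,r['xy'],.044); d=p-[.4885,-.0925,.044]; print(c,r['score'],p,np.linalg.norm(d),'cw from -x deg',-np.degrees(np.arctan2(-d[1],-d[0])))
E
```

```text
[ 0.4883 -0.0923  0.1713] [-0.9286 -0.0892 -1.2213] [-0.049   0.0976  0.0911] 118.47602270408015 0.015742466690167694
scene 0.67 [ 0.4567 -0.0771  0.044 ] 0.035370433500634575 cw from -x deg 25.814482275167883
top 0.64 [ 0.4943 -0.0924  0.044 ] 0.005755113966247212 cw from -x deg 178.74164960756886
top 0.56 [ 0.4516 -0.0773  0.044 ] 0.0399311805924304 cw from -x deg 22.43567555886654
```

The pointer stands at about 25° of 34°. I'll go on in small steps.

Request:
send_rows(
  steps=[
    [0, 0, 0, 0, 0, -1],
    [0, 0, 0, 0, 0, -2],
    [0, 0, 0, 0, 0, -3],
    [0, 0, 0, 0, 0, -4],
    [0, 0, 0, 0, 0, -5],
    [0, 0, 0, 0, 0, -5],
  ],
)

```text
time: 19.42
tool_pos: [0.4883, -0.0923, 0.1713]
tcp_rot: [0.548, 0.836, 0.0, -0.0]
wrist_force: [-0.8, 0.4, -0.3]
opening: 0.0152
finger_force: 69.0
```

```bash
python3 s.py
```

```text
[ 0.4883 -0.0923  0.1713] [-0.8177  0.423  -0.2696] [-0.055   0.1949  0.1652] 113.47488567580896 0.015171778818839243
```

Request:
send_rows(
  steps=[
    [0, 0, 0, 0, 0, -1],
    [0, 0, 0, 0, 0, -2],
    [0, 0, 0, 0, 0, -2],
  ],
)

```text
time: 19.8
tool_pos: [0.4883, -0.0923, 0.1713]
tcp_rot: [0.563, 0.826, 0.0, -0.0]
wrist_force: [-0.6, -0.2, -0.3]
opening: 0.0157
finger_force: 69.0
```

```bash
python3 s.py
```

```text
[ 0.4883 -0.0923  0.1713] [-0.5792 -0.1673 -0.2874] [-0.0936  0.1708  0.0884] 111.47550324385276 0.015668922020344107
```

Request:
send_rows(
  steps=[
    [0, 0, 0, 0, 0, -1],
    [0, 0, 0, 0, 0, -1],
  ],
)

```text
time: 20.05
tool_pos: [0.4883, -0.0923, 0.1713]
tcp_rot: [0.57, 0.822, 0.0, -0.0]
wrist_force: [-1.1, -0.1, -1.1]
opening: 0.0153
finger_force: 69.0
```

```bash
python3 s.py;python3 - <<'E'
from h import *
for i in range(4):
  env.read_camera('scene'); print(env.sense()['torque'][2])
  for r in env.landmark_of('scene','pointer_tip')[:1]:
    d=ray('scene',r['xy'],.044)-[.4885,-.0925,.044]; print(-np.degrees(np.arctan2(-d[1],-d[0])),env.sense()['torque'][2])
E
```

```text
[ 0.4883 -0.0923  0.1713] [-1.0662 -0.1347 -1.1293] [-0.0706  0.2087  0.1943] 110.47525171316506 0.015335867763202731
0.08225721452464581
25.429887101489975 0.11806984439556427
0.08849205836410215
0.1374415737036979
20.899422468465584 0.11575792755528055
0.08767665573977446
30.597862793653732 0.12215996662263567
```

Request:
send_rows(
  steps=[
    [0, 0, 0, 0, 0, -1],
    [0, 0, 0, 0, 0, -1.5],
    [0, 0, 0, 0, 0, -1.5],
  ],
)

```text
time: 20.82
tool_pos: [0.4883, -0.0923, 0.1713]
tcp_rot: [0.581, 0.814, 0.0, -0.0]
wrist_force: [-0.3, -0.1, -1.0]
opening: 0.0156
finger_force: 69.0
```

```bash
cat > t.py <<'E'
from h import *
v=[]
for i in range(5): env.read_camera('scene'); v.append(env.sense()['torque'][2])
print(np.mean(v),np.std(v),yaw())
E
python3 t.py
```

```text
0.11920826079524702 0.01964738753615378 108.99138331084355
```

Request:
send_rows(
  steps=[
    [0, 0, 0, 0, 0, -1],
    [0, 0, 0, 0, 0, -1.5],
    [0, 0, 0, 0, 0, -1.5],
  ],
)

```text
time: 21.45
tool_pos: [0.4883, -0.0923, 0.1713]
tcp_rot: [0.591, 0.806, 0.0, -0.0]
wrist_force: [0.6, 0.2, -1.3]
opening: 0.0157
finger_force: 69.0
```

```bash
python3 t.py
```

```text
0.1812887111173243 0.01974426366431897 107.49070015026754
```

The torque now rises above the sliding level, so it should be at the stop. I'll check the pointer.

```bash
python3 - <<'E'
from h import *
a=env.read_camera('scene'); p=[]
for i in range(1):
    for c in('scene','top'):
        if c=='top': env.read_camera(c)
        for r in env.landmark_of(c,'pointer_tip')[:2]:
            d=ray(c,r['xy'],.044)-[.4885,-.0925,.044]; print(c,r['score'],np.array(r['xy'])*[512,384],-np.degrees(np.arctan2(-d[1],-d[0])))
for th in(0,15,25,34.4):
    t=np.radians(th); print(th,(proj('scene',[.4885-.044*np.cos(t),-.0925+.044*np.sin(t),.044])-[310,240])*10)
save(cv2.resize(a[240:290,310:370],(600,500),interpolation=cv2.INTER_CUBIC),'i')
E
```

```text
scene 0.48 [330.3936 263.808 ] 32.43538748515375
top 0.63 [352.3072 235.0848] 31.970027154217224
0 [268.70991853 299.95056751]
15 [226.81184079 280.41575221]
25 [202.30768977 263.22251627]
34.4 [182.58305369 244.63016371]
```

View pics/i.png

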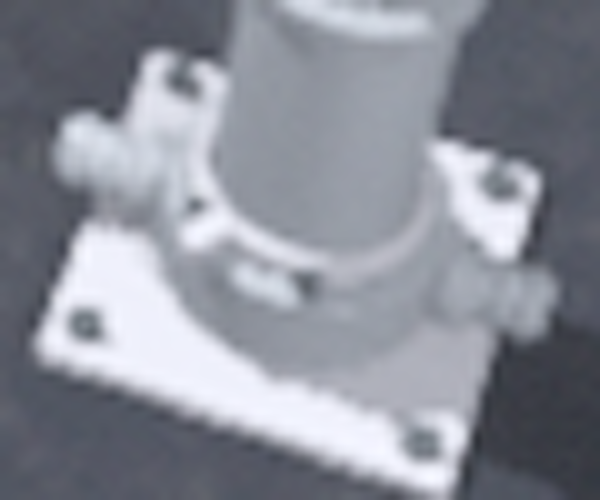

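The white lug stands at about (200,235), right by the open-side stop pin at (195,203), so the valve is open. I'll ease the turn back a little and lift out.

Request:
send_rows(
  steps=[
    [0, 0, 0, 0, 0, 2.5],
    [0, 0, 0, 0, 0, 5],
    [0, 0, 0, 0, 0, 5],
    [0, 0, 0.004, 0, 0, 5],
    [0, 0, 0.008, 0, 0, 5],
    [0, 0, 0.014, 0, 0, 5],
    [0, 0, 0.02, 0, 0, 5],
    [0, 0, 0.035, 0, 0, 5],
    [0, 0, 0.055, 0, 0, 5],
    [0, 0, 0.075, 0, 0, 5],
    [0, 0, 0.095, 0, 0, 5],
    [0, 0, 0.115, 0, 0, 5],
    [0, 0, 0.14, 0, 0, 5],
    [0, 0, 0.145, 0, 0, 5],
  ],
)

```text
time: 23.65
tool_pos: [0.4897, -0.0927, 0.3192]
tcp_rot: [0.556, 0.831, 0.001, 0.002]
wrist_force: [0.9, -1.0, -2.6]
opening: 0.0154
finger_force: 68.9
```

Request:
send_rows(
  steps=[
    [0, 0.03, 0, 0, 0, 8],
    [0.002, 0.06, 0, 0, 0, 16],
    [0.004, 0.09, 0, 0, 0, 24],
    [0.005, 0.12, 0, 0, 0, 32],
    [0.007, 0.15, 0, 0, 0, 40],
    [0.008, 0.18, 0, 0, 0, 48],
    [0.009, 0.21, 0, 0, 0, 56],
    [0.01, 0.24, 0, 0, 0, 64],
    [0.011, 0.265, 0, 0, 0, 72],
    [0.011, 0.285, 0, 0, 0, 80],
    [0.011, 0.285, 0, 0, 0, 80],
    [0.011, 0.285, 0, 0, 0, 80],
    [0.011, 0.285, 0, 0, 0, 80],
  ],
)

```text
time: 25.28
tool_pos: [0.4992, 0.1919, 0.3162]
tcp_rot: [-0.108, 0.994, -0.0, -0.0]
wrist_force: [0.0, 0.2, -2.4]
opening: 0.0155
finger_force: 68.9
```

```bash
python3 s.py; python3 - <<'E'
from h import *
np.set_printoptions(precision=4,suppress=True)
s=env.sense(); a=env.read_camera('scene')
for r in env.landmark_of('scene','pointer_tip')[:1]:
    d=ray('scene',r['xy'],.044)-[.4885,-.0925,.044]; print(-np.degrees(np.arctan2(-d[1],-d[0])))
for r in env.landmark_of('scene','key_tip')[:2]: print(np.array(r['xy'])*[512,384],ray('scene',r['xy'],s['tool_pos'][2]-.136))
X=s['tool_pos']-[0,0,.136]; print(proj('scene',X),proj('scene',[.4997,.1928,.05]))
top=env.read_camera('top')
f=lambda im,x,y:cv2.resize(im[y:y+90,x:x+60],(400,600),interpolation=cv2.INTER_CUBIC)
save(np.hstack([f(a,218,155),f(a,310,210)]),'j')
E
```

```text
[0.4992 0.1919 0.3162] [ 0.0492  0.2409 -2.4269] [-0.0521 -0.0476 -0.0044] -167.61350416130807 0.015484019609196566
39.49101534535534
[245.504  186.7008] [0.5041 0.1907 0.1802]
[214.784  211.6992] [0.3899 0.2205 0.1802]
[244.2911 187.6893] [245.7262 220.7428]
```

View pics/j.png

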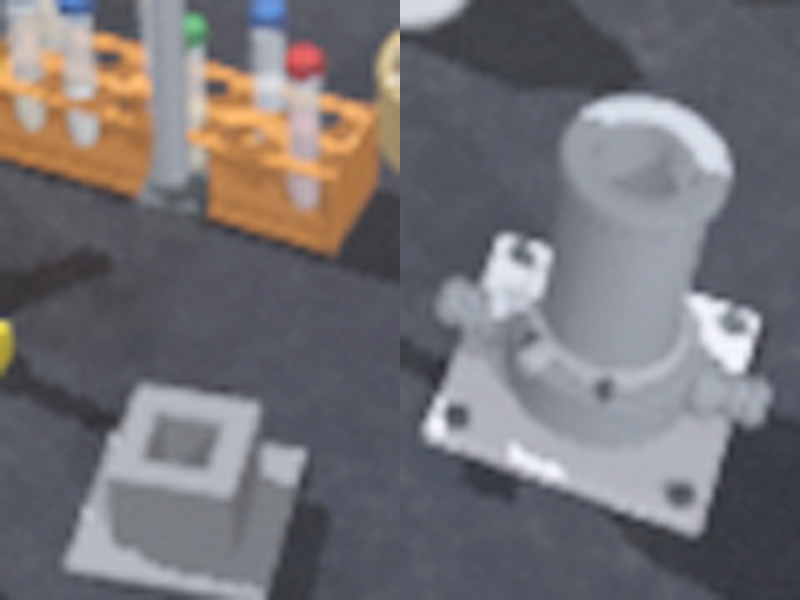

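The lug is still at the open pin and the key hangs over the empty holder. I'll lower it at the pose where it was gripped.

Request:
send_rows(
  steps=[
    [0, 0.001, -0.03, 0, 0, 0],
    [0, 0.001, -0.06, 0, 0, 0],
    [0, 0.001, -0.09, 0, 0, 0],
    [0, 0.001, -0.115, 0, 0, 0],
    [0, 0.001, -0.125, 0, 0, 0],
    [0, 0.001, -0.129, 0, 0, 0],
    [0, 0.001, -0.133, 0, 0, 0],
    [0, 0.001, -0.137, 0, 0, 0],
    [0, 0.001, -0.137, 0, 0, 0],
  ],
)

```text
time: 26.6
tool_pos: [0.4994, 0.1937, 0.1795]
tcp_rot: [-0.109, 0.994, 0.0, 0.0]
wrist_force: [-0.3, 0.5, -2.9]
opening: 0.0156
finger_force: 68.9
```

Request:
send_rows(
  steps=[
    [0, 0, -0.005, 0, 0, 0],
    [0, 0, -0.01, 0, 0, 0],
    [0, 0, -0.015, 0, 0, 0],
    [0, 0, -0.02, 0, 0, 0],
    [0, 0, -0.025, 0, 0, 0],
    [0, 0, -0.03, 0, 0, 0],
    [0, 0, -0.034, 0, 0, 0],
    [0, 0, -0.036, 0, 0, 0],
    [0, 0, -0.036, 0, 0, 0],
    [0, 0, -0.036, 0, 0, 0],
  ],
)

```text
time: 27.85
tool_pos: [0.4995, 0.1937, 0.1435]
tcp_rot: [-0.109, 0.994, 0.0, 0.0]
wrist_force: [0.0, -0.4, -2.8]
opening: 0.0156
finger_force: 68.9
```

```bash
python3 s.py
```

```text
[0.4995 0.1937 0.1435] [ 0.0342 -0.3525 -2.7899] [-0.0179  0.0518  0.0205] -167.51175496322568 0.015645022676146453
```

It's in the hole with about 1.5 mm to go. I'll set it down, release and retreat straight up.

Request:
send_rows(
  steps=[
    [0, 0, -0.001, 0, 0, 0],
    [0, 0, -0.0018, 0, 0, 0],
    [0, 0, -0.0018, 0, 0, 0],
    [0, 0, -0.0018, 0, 0, 0],
  ],
)

```text
time: 28.35
tool_pos: [0.4997, 0.1938, 0.1419]
tcp_rot: [-0.109, 0.994, 0.0, 0.0]
wrist_force: [-0.3, -0.7, 0.5]
opening: 0.0158
finger_force: 69.1
```

Request:
send_rows(
  steps=[
    [0, 0, 0, 0, 0, 0],
    [0, 0, 0, 0, 0, 0],
    [0, 0, 0, 0, 0, 0],
    [0, 0, 0, 0, 0, 0],
    [0, 0, 0, 0, 0, 0],
    [0, 0, 0, 0, 0, 0],
    [0, 0, 0.02, 0, 0, 0],
    [0, 0, 0.05, 0, 0, 0],
    [0, 0, 0.09, 0, 0, 0],
    [0, 0, 0.13, 0, 0, 0],
    [0, 0, 0.16, 0, 0, 0],
    [0, 0, 0.16, 0, 0, 0],
    [0, 0, 0.16, 0, 0, 0],
  ],
  hand=0.0854,
)

```text
time: 29.98
tool_pos: [0.4988, 0.1936, 0.3005]
tcp_rot: [-0.109, 0.994, -0.0, -0.001]
wrist_force: [-0.1, -0.4, -1.4]
opening: 0.085
finger_force: 0.0
```

```bash
python3 s.py; python3 - <<'E'
from h import *
np.set_printoptions(precision=4,suppress=True)
KC=wcam(); im=env.read_camera('wrist'); a=env.read_camera('scene')
save(np.hstack([cv2.resize(im[100:250,200:300],(400,600)),cv2.resize(a[160:260,200:267],(400,600))]),'k')
m=[r['pixels'] for r in env.masks_of('scene','key')][:1]
for c,n,z in(('scene','buffer',0),('scene','amber',0),('scene','dishes',0),('scene','pointer_tip',.044)):
    for r in env.landmark_of(c,n)[:1]: print(n,ray(c,r['xy'],z))
E
```

```text
[0.4988 0.1936 0.3005] [-0.1307 -0.4309 -1.4194] [-0.0247 -0.007   0.0108] -167.50945308104235 0.08502143735134977
buffer [0.681  0.0414 0.    ]
amber [ 0.4222  0.3147 -0.    ]
dishes [ 0.725  -0.1616  0.    ]
pointer_tip [ 0.4445 -0.0668  0.044 ]
```

View pics/k.png

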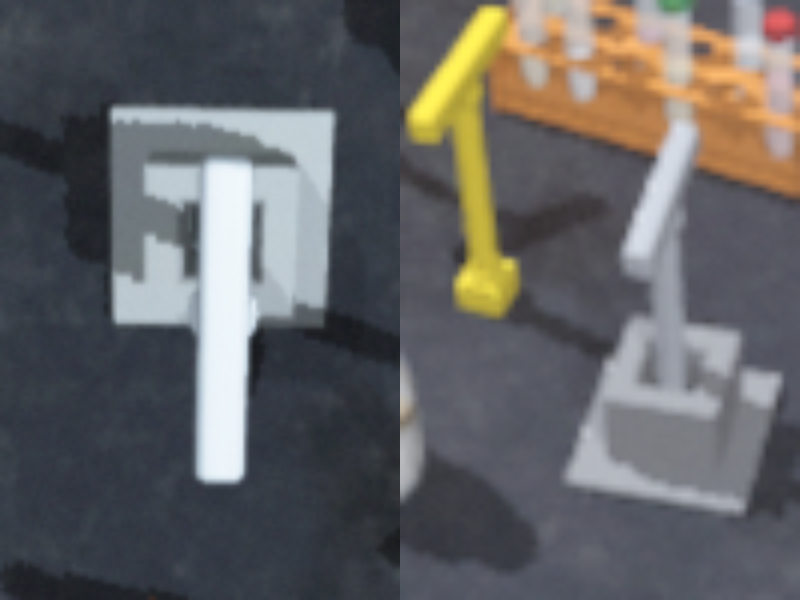

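The key stands upright in the holder as it did at the start, released, and the arm is clear of everything. I'll hand the job in.

```bash
python3 -c "
from bench import env
print(env.close_job())"
```

```text
the job is handed in; nothing more can be done
None
```

I handed the job in at about 30 s of the 64 s: the valve was turned to its open stop and the key stands released and upright in its holder. The hand-in returned no verdict. The camera position estimates of the bottles and dishes scatter by about 15 mm, the same size as the allowed shift, but no move went near them.

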